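# Fit the red postcard head onto the display turntable

### The job

Get the counter turntable ready for the shop: pick up the red postcard head by its upright board and set it over the spindle deliberately crosswise, some 30 to 60 degrees out of line with the brass key, so that it rests on top of the key for a moment. Then, pressing lightly, turn it slowly until its slot finds the key and it drops fully home, flat on the turntable, and let go. Leave the blue head and the carton where they are.

Things in the scene. Friction and masses are not known exactly. Their poses are not given: they have to be found in the camera images.
- turntable: Fixed black round plinth, 150 mm across, 30 high; origin: centre of its underside, z up. Nothing on it turns. Steel spindle on its axis, 14 mm thick up to z = 62 mm, then a cone to a 5 mm tip at 72 mm. A brass cross key through the spindle's foot lies along the body's x axis: 50 long, 12 wide, from the plinth up to z = 44 mm.
- red_head: Loose, 0.3 kg, upright; origin: centre of underside. Wooden hub 80 x 80 mm, 46 high; red round plate 120 across to z = 54; on it a board to grip, along the body's x: 70 long, 16 thick, up to z = 110. Underside slot along x: 58 x 20 mm, 16 deep; then a 20 mm bore to z = 46. Stops on the key 14 mm above home; drops onto the plinth with board along key within 8 degrees, either way round.
- blue_head: A like display head with a blue plate, same sizes and origin; to be left alone.
- carton: Cardboard carton with a white band, 80 x 110 x 60 mm high, origin in the centre of its underside; to be left alone.
Not all that is in view belongs to the job. What is shaped like the red_head but green or turquoise is not meant. Leave any white look-alike of the turntable alone.

How it is judged (in metres and radians):
On the way, in this order (a step that is already met when the one before it is completed fails the run):
1. the red head rests over the spindle on top of the key, at least 15 degrees out of line with it (horizontal distance between red_head and turntable below 0.012 m and z of red_head in the frame of turntable below 0.052 m and contact force between red_head and turntable above 0.3 N and angle between the x axis of red_head and the x axis of turntable, either way round above 0.26 rad), for 0.2 s.
2. turned in line with the key, the red head has dropped home (horizontal distance between red_head and turntable below 0.01 m and z of red_head in the frame of turntable below 0.035 m and angle between the x axis of red_head and the x axis of turntable, either way round below 0.2 rad), for 0.2 s.
At the end, for the whole second after the job is handed in: The red head sits home on the turntable: centred on the spindle within 10 mm, its underside less than 4 mm above the plinth, its board in line with the key within 11 degrees, upright within 6 degrees and at rest; the blue head and the carton are within 20 mm of where they stood (horizontal distance between red_head and turntable below 0.01 m and z of red_head in the frame of turntable below 0.034 m and angle between the x axis of red_head and the x axis of turntable, either way round below 0.2 rad and angle between red_head's own z axis and vertical below 0.1 rad and linear speed of red_head below 0.02 m/s and distance of each of blue_head, carton from where it was at the start of the episode below 0.02 m); the robot touches nothing.
It fails at once if the blue head is moved more than 20 mm (distance of blue_head from where it was at the start of the episode above 0.02 m).
It fails at once if the carton is moved more than 20 mm (distance of carton from where it was at the start of the episode above 0.02 m).
It also fails if it takes over 48 s, if anything falls off the work surface, if the arm or the gripper's body presses on something with over 40 N, if the wrist force passes 120 N, or if a joint passes its speed limit or range.

### The arm

A 7-joint arm with a two-finger parallel gripper is mounted at the origin on the work surface. World frame = base frame: x ahead of the robot, y to its left, z up, the work surface at z = 0. Lengths are in mm, angles in rad, forces in N, time in s.
With the tool pointing down it reaches from about 350 to 900 mm from the base axis. Payload 7.2 kg.
Tool frame: the origin (TCP) lies at the very end of the fingers, on their centre line; the grasp point (between the pads) lies 19 mm behind it; z points along the fingers, x is the direction in which the jaws open and shut, and the axes are right-handed (so a half turn about z gives the same grasp; the last joint's range is limited). The gripper opens to 88 mm and grips with 3 to 60 N. Pads are 20 mm wide; open, the fingers measure 115 mm over their backs; the gripper's body (75 mm by 178 mm) begins 61 mm behind the grasp point.
Start: joints at [-1.369, 0.411, -0.013, 1.596, 0.006, 1.134, -0.082], TCP at [166.596, 602.391, 222.653] pointing down, gripper open.
Joint ranges: [-2.95, 2.95], [-0.29, 1.99], [-1.47, 1.44], [0.14, 2.54], [-1.03, 4.17], [0.13, 1.85], [-2.86, 2.86]. Speed limits (rad/s): [2.39, 2.39, 3.01, 3.01, 3.14, 3.14, 3.14].

### API

Orientations are given as a unit quaternion [w, x, y, z].
In Python, from plant import * gives the robot as it stands. The module is installed in compiled form; this text tells all that it offers.
- The arm moves only by the shell command python3 -m handwheel 'ROWS' [OPENING] [FORCE]. ROWS is JSON, a list of rows, each a list of 6 numbers: the shift along the tool's x, y, z in units of 40 mm (1.0 is 40 mm), then the turn, a rotation vector about the tool's x, y, z in degrees. In form: [[tx, ty, tz, wx, wy, wz], ...]. A call has exactly 5 rows; each row shifts and turns the pose as measured when the row begins, along the tool's axes as they then stand; what a row does not reach is not made up. A row lasts 1/8 s, in which the tool goes at most 62.5 mm and 10.7 degrees, less where a joint would pass 70% of its speed; a pose out of reach is approached as far as the arm can. A call is refused whole if a number of a shift passes 1 or a number of a turn 10.7, either way. A call with a gripper value outside its range is refused whole. OPENING is the opening, from -1 (shut) to 1 (fully open), so that 0 is half open, set as the call begins (- or left out, the last holds). The fingers move at their own pace and stop on an object; FORCE is the grip in N (left out, the last holds). Time passes only in rows, so rows that do not move let the fingers close, or fill a call up. It gives the time, the measured TCP pose, the force and the opening at its end, in the units of the state.
- state(): the state, without advancing time (a new reading comes with each control period).
- capture(name): name is "scene" or "side" or "wrist"; returns a dict with "img" (420x560x3 uint8, red, green, blue), "fov_y" (degrees; the focal length in pixels is half the picture's height over the tangent of half this angle, whatever the lens; pixels are square), "cx", "cy" (the principal point, pixels), "R" (3x3) and "t" (3): a world point X has camera coordinates R X + t. Camera axes: x right, y down, z forward; pixel columns grow to the right and rows downward; lengths in mm; the calibration is good to about 2 mm. A picture is of the moment at which its call begins. There is no depth.
- job_done(): hands the job in, once; it reports no verdict.
Trained networks look in the newest picture that a camera, given by its name, has taken for a name from the list of things; names that differ only in an ending like _2 or _b are one class to them, and where a whole thing is asked for, a point or a joint stands for the part that bears it (a point fixed in the world has none). Each returns a list of dicts, best first, with "confidence" (0 to 1); they miss things now and then, are a little off and sometimes report something else, mostly with a low value. They report only what shows in the picture. A call takes as long as a camera call. They do not tell look-alikes from the thing itself.
- masks_of(thing, camera): "region" (420x560 bool, what is visible of it) and "at" ([row, column] in pixels, amid what is visible of it).
The state is a dict: "clock": time; "joint_positions": joint angles; "joint_velocities": joint speeds; "effort": joint torques, N m; "tool_pos": TCP position; "ee_rot": TCP orientation; "ft_force": force on the tool from outside, world axes, zero at the start; "wrist_torque": the same for the moment, N m; "opening": finger opening in mm.
Only numpy, scipy, OpenCV 4.12 (cv2) and the standard library are available. Lean on these libraries where they do the work, as an engineer would, in place of code of your own. Each camera call takes 0.05 s, during which the arm holds its last target.

## Working session

There is one attempt and no reset: what is moved stays moved. The work goes in short steps, Python scripts to look and compute and a shell command to move; the robot and the scene stay as the last step left them, time stands still between calls to the robot, and variables do not carry over. Pictures are saved under pics/ and viewed, and the job is handed in when it is done.

```bash
mkdir -p pics; python3 - <<'E'
from plant import *
import cv2
s=state()
print({k:s[k] for k in s})
for n in ["scene","side","wrist"]:
    c=capture(n); cv2.imwrite(f"pics/{n}0.png",c["img"][:,:,::-1])
    print(n,c["fov_y"],c["cx"],c["cy"],c["R"],c["t"])
    for th in ["turntable","red_head","blue_head","carton"]:
        print(th,[(round(m["confidence"],2),m["at"],int(m["region"].sum())) for m in masks_of(th,n)])
E
```

```text
{'clock': 0.0, 'joint_positions': array([-1.3691741 ,  0.41188383, -0.01269674,  1.59702117,  0.00560311,
        1.13427754, -0.08220962]), 'joint_velocities': array([-0.00021435, -0.00079644,  0.00084301,  0.0002852 , -0.00090431,
       -0.00043154, -0.00102012]), 'effort': array([ 1.48899380e-04, -5.87938571e+01,  6.41952697e-01, -2.91079223e+01,
       -5.37603220e-02,  1.82970014e-02,  1.34306015e-04]), 'tool_pos': array([166.51930328, 601.90262027, 221.82852729]), 'ee_rot': array([ 5.16519387e-04,  7.95788039e-01,  6.05574763e-01, -5.80658627e-04]), 'ft_force': array([-0.27706207,  0.7387159 ,  0.13496954]), 'wrist_torque': array([-0.00597949,  0.00334122, -0.02812691]), 'opening': 87.88938374491433}
scene 44.622257826611424 275.3396906774894 206.9472650704069 [[ 0.70972531  0.70442566 -0.00863036]
 [ 0.38833092 -0.40141517 -0.82949681]
 [-0.58778319  0.58536344 -0.55844477]] [-425.74836614 -151.13263315 1673.12648857]
turntable [(0.59, [224.3, 256.1], 1934)]
red_head [(0.72, [182.2, 337.9], 1237), (0.71, [164.5, 382.5], 1086), (0.57, [158.2, 306.2], 958)]
blue_head [(0.91, [2
[... 164 characters left out ...]
00255801  0.56132377 -0.82759234]
 [ 0.03951076 -0.82689208 -0.56097094]] [ 544.63022588    7.344775   1041.66427606]
turntable [(0.84, [171.1, 357.0], 1616), (0.65, [206.5, 287.0], 2277)]
red_head [(0.8, [277.6, 245.9], 3288), (0.64, [359.9, 216.3], 5012), (0.55, [304.7, 344.7], 3861)]
blue_head [(0.57, [140.7, 284.7], 1296)]
carton [(0.7, [200.6, 208.7], 1834)]
wrist 59.92902708734178 280.2512895868032 203.48213061558633 [[ 2.67192514e-01  9.63643003e-01 -5.69213213e-04]
 [ 9.26462922e-01 -2.56720884e-01  2.75246874e-01]
 [ 2.65093595e-01 -7.40712592e-02 -9.61373410e-01]] [-624.65101156  -32.85387956  392.09905974]
turntable []
red_head [(0.59, [403.7, 148.5], 1377)]
blue_head []
carton []
```

View pics/scene0.png

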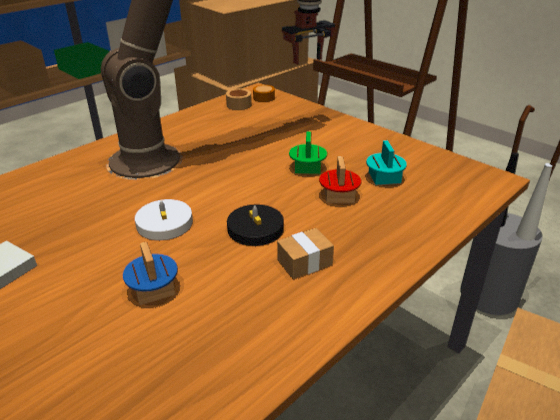

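View pics/side0.png

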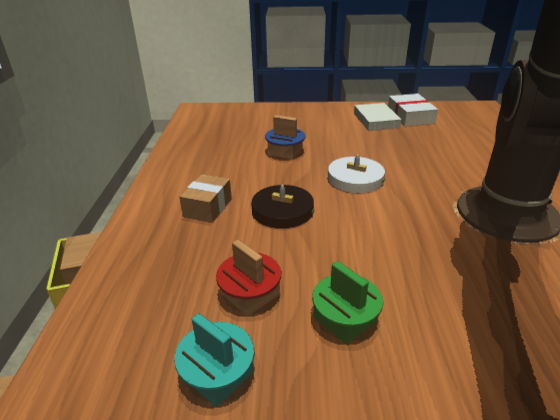

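View pics/wrist0.png

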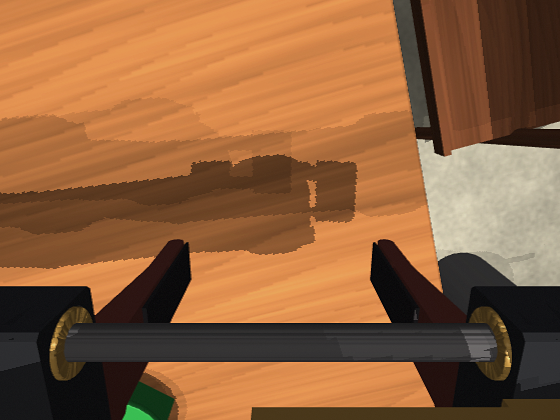

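```bash
cat > h.py <<'E'
import numpy as np, cv2
from scipy.optimize import minimize
def proj(c,X):
    p=np.atleast_2d(X)@np.array(c["R"]).T+np.array(c["t"]); f=210/np.tan(np.radians(c["fov_y"]/2))
    return np.c_[c["cx"]+f*p[:,0]/p[:,2], c["cy"]+f*p[:,1]/p[:,2]]
def ray(c,u,v,z):
    f=210/np.tan(np.radians(c["fov_y"]/2)); R=np.array(c["R"]);t=np.array(c["t"])
    d=R.T@np.array([(u-c["cx"])/f,(v-c["cy"])/f,1]); o=-R.T@t
    return o+d*(z-o[2])/d[2]
a=np.linspace(0,2*np.pi,48,endpoint=False)
def cyl(r,z0,z1): return np.array([[r*np.cos(t),r*np.sin(t),z] for z in(z0,z1) for t in a])
def box(lx,ly,z0,z1): return np.array([[sx*lx/2,sy*ly/2,z] for sx in(-1,1) for sy in(-1,1) for z in(z0,z1)])
HEAD=[box(80,80,0,46),cyl(60,46,54),box(70,16,54,110)]
TT=[cyl(75,0,30),cyl(7,30,62),box(50,12,30,44)]
PLATE=[cyl(60,46,54)]; BOARD=[box(70,16,54,110)]
CARTON=[box(80,110,0,60)]
def place(P,x,y,z,th):
    c,s=np.cos(th),np.sin(th); return P@np.array([[c,-s,0],[s,c,0],[0,0,1]]).T+[x,y,z]
def sil(c,parts,x,y,z,th,S=4):
    m=np.zeros((420*S,560*S),np.uint8)
    for P in parts:
        h=cv2.convexHull(((proj(c,place(P,x,y,z,th))+.5)*S).astype(np.float32))
        cv2.fillConvexPoly(m,np.round(h).astype(np.int32),1)
    return cv2.resize(m.astype(np.float32),(560,420),interpolation=cv2.INTER_AREA)
def fit(views,parts,x0,z=0,ths=None):
    best=None
    def cost(p):
        return sum((lambda s:1-np.minimum(s,m).sum()/np.maximum(s,m).sum())(sil(c,parts,p[0],p[1],z,p[2])) for c,m in views)
    for th in (ths if ths is not None else np.radians(np.arange(0,180,30))):
        r=minimize(cost,[x0[0],x0[1],th],method="Nelder-Mead",options=dict(initial_simplex=[[x0[0],x0[1],th],[x0[0]+15,x0[1],th],[x0[0],x0[1]+15,th],[x0[0],x0[1],th+.3]],maxiter=120,xatol=.02,fatol=1e-4))
        if best is None or r.fun<best.fun: best=r
    return best.x,best.fun/len(views)
E
python3 - <<'E'
from plant import *
from h import *
cs=capture("scene"); 
A={t:masks_of(t,"scene") for t in ["turntable","red_head","blue_head","carton"]}
cd=capture("side")
B={t:masks_of(t,"side") for t in A}
def near(l,r,c):
    return min(l,key=lambda m:np.hypot(m["at"][0]-r,m["at"][1]-c))["region"].astype(np.float32)
V={"red_head":(near(A["red_head"],182,338),near(B["red_head"],277,246),HEAD,(182,338),(277,246)),
"turntable":(near(A["turntable"],224,256),near(B["turntable"],206,287),TT,0,0),
"blue_head":(near(A["blue_head"],271,152),near(B["blue_head"],140,285),HEAD,0,0),
"carton":(near(A["carton"],252,303),near(B["carton"],200,208),CARTON,0,0)}
at={"red_head":(182,338),"turntable":(224,256),"blue_head":(271,152),"carton":(252,303)}
for k,(m1,m2,P,_,_) in V.items():
    x0=ray(cs,at[k][1],at[k][0],40)
    p,f=fit([(cs,m1),(cd,m2)],P,x0)
    print(k,x0[:2].round(),p[:2].round(1),np.degrees(p[2]).round(1),round(f,3))
    p1,f1=fit([(cs,m1)],P,p,ths=[p[2]]);p2,f2=fit([(cd,m2)],P,p,ths=[p[2]])
    print("  single",p1.round(2),round(f1,3),p2.round(2),round(f2,3))
i1=cs["img"][140:260,200:420];i2=cd["img"][140:320,190:410]
cv2.imwrite("pics/crop1.png",np.vstack([cv2.resize(i1,None,fx=2.5,fy=2.5,interpolation=2),cv2.resize(i2,(550,299),interpolation=2)])[:,:,::-1] if 0 else cv2.resize(i1,None,fx=3.5,fy=3.5,interpolation=2)[:,:,::-1])
cv2.imwrite("pics/crop2.png",cv2.resize(i2,None,fx=3.2,fy=3.2,interpolation=2)[:,:,::-1])
E
```

```text
Traceback (most recent call last):
ValueError: min() iterable argument is empty
```

```bash
cat > loc.py <<'E'
from plant import *
from h import *
AT={"scene":{"red_head":(182,338),"turntable":(224,256),"blue_head":(271,152),"carton":(252,303)},
"side":{"red_head":(277,246),"turntable":(206,287),"blue_head":(140,285),"carton":(200,208)}}
PT={"red_head":HEAD,"turntable":TT,"blue_head":HEAD,"carton":CARTON}
views={k:[] for k in PT}
for cam in ["scene","side"]:
    for tries in range(3):
        c=capture(cam)
        for k in PT:
            if any(v[2]==cam for v in views[k]): continue
            l=[m for m in masks_of(k,cam) if np.hypot(m["at"][0]-AT[cam][k][0],m["at"][1]-AT[cam][k][1])<15]
            if l: views[k].append((c,l[0]["region"].astype(np.float32),cam))
        if all(any(v[2]==cam for v in views[k]) for k in PT): break
    i=c["img"]
    if cam=="scene": cv2.imwrite("pics/crop1.png",cv2.resize(i[140:260,200:420],None,fx=3.5,fy=3.5,interpolation=2)[:,:,::-1])
    else: cv2.imwrite("pics/crop2.png",cv2.resize(i[140:320,190:410],None,fx=3.2,fy=3.2,interpolation=2)[:,:,::-1])
    if cam=="scene": cs=c
for k,P in PT.items():
    r,q=AT["scene"][k]; x0=ray(cs,q,r,40)
    vs=[(a,b) for a,b,_ in views[k]]
    p,f=fit(vs,P,x0)
    print(k,[v[2] for v in views[k]],p[:2].round(1),np.degrees(p[2]).round(1),round(f,3))
    for v in vs:
        p1,f1=fit([v],P,p,ths=[p[2]]);print("  single",p1.round(2),round(f1,3))
print(state()["clock"])
E
python3 loc.py
```

```text
red_head ['scene', 'side'] [587.5 277.2] 134.4 0.067
  single [581.76 281.92   2.34] 0.063
  single [588.1  276.9    2.33] 0.025
turntable ['scene', 'side'] [531.2  -5.5] -4.5 0.056
  single [ 5.2858e+02 -3.4300e+00  5.0000e-02] 0.042
  single [532.85  -6.9   -0.  ] 0.044
blue_head ['scene', 'side'] [ 530.8 -326. ] -23.0 0.059
  single [ 5.2931e+02 -3.2542e+02 -3.8000e-01] 0.043
  single [ 5.3315e+02 -3.2277e+02 -4.9000e-01] 0.05
carton ['scene', 'side'] [717.6 -16. ] 163.5 0.051
  single [714.48 -14.12   2.83] 0.035
  single [718.81 -16.84   2.87] 0.042
1.75
```

View pics/crop2.png

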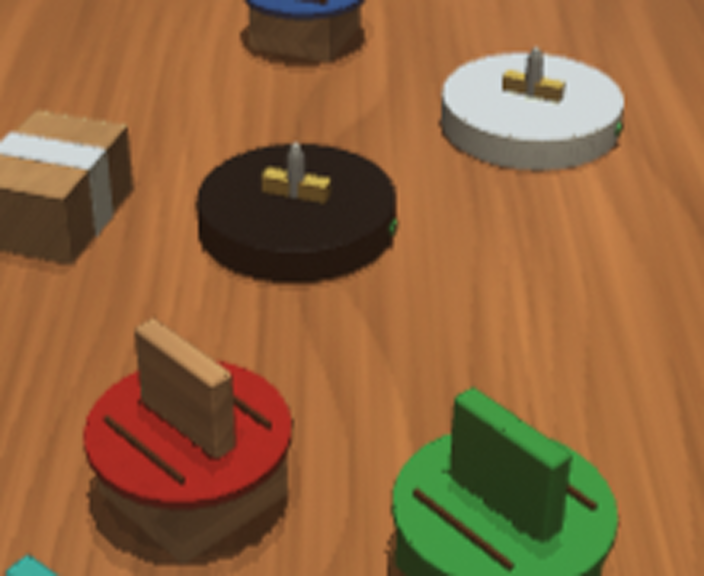

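View pics/crop1.png

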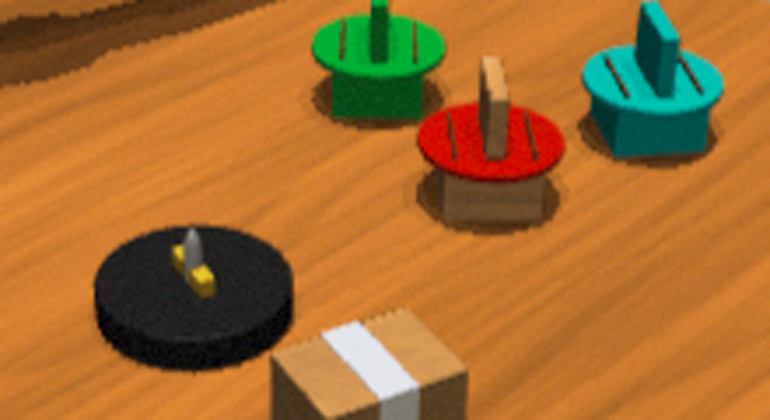

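The red head is at scene (182,338) and side (277,246). The look-alikes are green at scene (158,306) and turquoise at scene (164,382). Both crops show the red plate with a wooden board, which fits the description. The black plinth at scene (224,256) is the turntable, not the white one at (218,164).

```bash
python3 - <<'E'
from plant import *
from h import *
vs=[]
for cam,(r,c0) in {"scene":(216,256),"side":(197,284)}.items():
    c=capture(cam); hsv=cv2.cvtColor(c["img"],cv2.COLOR_RGB2HSV)
    m=np.zeros((420,560),bool); m[r-18:r+18,c0-20:c0+20]=True
    m&=(hsv[...,0]>18)&(hsv[...,0]<35)&(hsv[...,1]>120)&(hsv[...,2]>60)
    print(cam,m.sum()); vs.append((c,m.astype(np.float32)))
    # principal direction of top-plane points
    pts=np.array([ray(c,u,v,40)[:2] for v,u in np.argwhere(m)])
    w,V=np.linalg.eigh(np.cov(pts.T)); print(pts.mean(0),np.sqrt(w),np.degrees(np.arctan2(V[1,1],V[0,1])))
K=[box(50,12,30,44)]
def cost_fit(v): 
    p,f=fit(v,K,(531,-5),ths=np.radians([-20,-5,10])); print(p[:2].round(1),np.degrees(p[2]).round(1),round(f,3))
cost_fit(vs)
for v in vs: cost_fit([v])
E
python3 -m handwheel '[[-0.34,0.82,0,0,0,0],[-0.34,0.82,0,0,0,0],[-0.34,0.82,0,0,0,0],[-0.34,0.82,0,0,0,0],[-0.34,0.82,0,0,0,0]]' 1 30
python3 -m handwheel '[[-0.34,0.82,0,0,0,0],[-0.34,0.82,0,0,0,0],[-0.34,0.82,0,0,0,0],[-0.34,0.82,0,0,0,0],[-0.34,0.82,0,0,0,0]]'
```

```text
scene 85
[536.03794208  -9.65837695] [ 5.53117485 19.95293016] 160.93370923487737
side 71
[533.1227362  -11.23179441] [ 6.26021657 17.02105383] 160.5442615023719
[531.6  -7.2] -16.0 0.489
[529.2  -5.1] -15.9 0.308
[533.9 -11.4] -22.1 0.575
clock: 2.48
tool_pos: [307.2, 492.6, 222.3]
ee_rot: [-0.001, 0.794, 0.608, -0.0]
ft_force: [-0.1, -0.7, 0.4]
opening: 87.7
clock: 3.1
tool_pos: [452.4, 380.6, 222.7]
ee_rot: [-0.001, 0.794, 0.608, 0.001]
ft_force: [-0.3, -0.1, -0.0]
opening: 88.0
```

```bash
python3 -m handwheel '[[-0.32,0.78,0,0,0,0],[-0.32,0.78,0,0,0,0],[-0.32,0.78,0,0,0,0],[-0.32,0.78,0,0,0,0],[-0.32,0.78,0,0,0,0]]'
python3 -m handwheel '[[0,0,0,0,0,10.4],[0,0,0,0,0,10.4],[0,0,0,0,0,10.4],[0,0,0,0,0,0],[0,0,0,0,0,0]]'
cat > w.py <<'E'
from plant import *
from h import *
import sys
s=state();c=capture("wrist");cv2.imwrite(sys.argv[1],c["img"][:,:,::-1])
q=s["ee_rot"];print(s["tool_pos"].round(1),"yaw",np.degrees(2*np.arctan2(q[2],q[1])).round(2),q.round(4),s["clock"])
for m in masks_of("red_head","wrist"):
    print(m["at"],m["confidence"],m["region"].sum())
hsv=cv2.cvtColor(c["img"],cv2.COLOR_RGB2HSV)
E
python3 w.py pics/w1.png
```

```text
clock: 3.72
tool_pos: [590.8, 274.7, 222.8]
ee_rot: [-0.001, 0.794, 0.609, 0.001]
ft_force: [0.4, 0.3, -0.3]
opening: 87.7
clock: 4.35
tool_pos: [593.6, 270.7, 222.3]
ee_rot: [-0.001, 0.93, 0.366, 0.001]
ft_force: [-0.3, 0.4, -0.0]
opening: 88.4
[593.6 270.7 222.3] yaw 43.0 [-6.000e-04  9.304e-01  3.665e-01  8.000e-04] 4.35
[22.8, 176.4] 0.75 6187
[173.7, 278.6] 0.72 12727
```

View pics/w1.png

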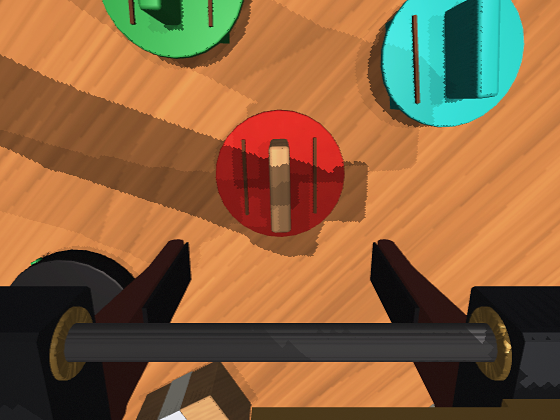

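The wrist view shows the red plate at (173,280) with its board nearly vertical in the image, centred between the jaws. I'll measure it here.

```bash
python3 - <<'E'
from plant import *
from h import *
c=capture("wrist")
l=[m for m in masks_of("red_head","wrist") if abs(m["at"][0]-173)<30 and abs(m["at"][1]-280)<30]
m=l[0]["region"].astype(np.float32) 
p,f=fit([(c,m)],PLATE+BOARD,(588,277),ths=np.radians([120,134,148]));print("full",p[:2].round(1),np.degrees(p[2]).round(1),round(f,3))
hsv=cv2.cvtColor(c["img"],cv2.COLOR_RGB2HSV)
b=np.zeros((420,560),bool);b[130:240,255:305]=1
red=((hsv[...,0]<4)|(hsv[...,0]>174))&(hsv[...,1]>190)
b&=(~red)
b=cv2.morphologyEx(b.astype(np.uint8),cv2.MORPH_OPEN,np.ones((9,9)))
p2,f2=fit([(c,b.astype(np.float32))],BOARD,p,ths=np.radians([130,137]));print("board",p2[:2].round(1),np.degrees(p2[2]).round(1),round(f2,3))
E
```

```text
full [587.9 275.8] 141.0 0.014
board [588.  275.5] 134.4 0.048
```

```bash
python3 -m handwheel '[[-0.01,-0.1,0.75,0,0,-1.4],[0,-0.09,0.75,0,0,0],[0,0,0.75,0,0,0],[0,0,0.75,0,0,0],[0,0,0.5,0,0,0]]'
python3 w.py pics/w2.png
```

```text
clock: 5.18
tool_pos: [590.2, 277.3, 81.2]
ee_rot: [-0.001, 0.925, 0.38, 0.004]
ft_force: [0.3, -0.4, 0.4]
opening: 87.8
[590.2 277.3  81.2] yaw 44.62 [-0.0014  0.9251  0.3796  0.0038] 5.175
[77.2, 509.6] 0.79 16619
[230.6, 278.6] 0.71 32292
[12.6, 107.7] 0.58 4859
```

View pics/w2.png

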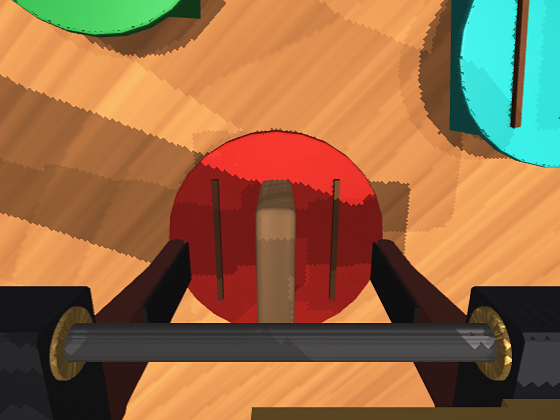

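Board is centred at column 277 between the jaws and the rails are clear. I'll go down the last 13 mm and close.

```bash
python3 -m handwheel '[[-0.06,0,0.2,0,0,0],[0,0,0.14,0,0,0],[0,0,0,0,0,0],[0,0,0,0,0,0],[0,0,0,0,0,0]]'
python3 -m handwheel '[[0,0,0,0,0,0],[0,0,0,0,0,0],[0,0,0,0,0,0],[0,0,0,0,0,0],[0,0,0,0,0,0]]' -1 30
python3 w.py pics/w3.png
```

```text
clock: 5.9
tool_pos: [589.3, 275.7, 69.1]
ee_rot: [-0.002, 0.925, 0.38, 0.005]
ft_force: [-0.1, -0.2, 0.1]
opening: 87.9
clock: 6.52
tool_pos: [589.5, 275.9, 69.5]
ee_rot: [-0.002, 0.925, 0.38, 0.005]
ft_force: [-0.1, 0.5, 0.1]
opening: 41.2
[589.5 275.9  69.5] yaw 44.66 [-0.0016  0.925   0.3799  0.0049] 6.525
[8.7, 100.0] 0.69 3973
[75.0, 512.2] 0.58 14776
[224.0, 277.3] 0.55 30582
```

```bash
python3 -m handwheel '[[0,0,0,0,0,0],[0,0,0,0,0,0],[0,0,0,0,0,0],[0,0,0,0,0,0],[0,0,0,0,0,0]]'
python3 -m handwheel '[[0,0,-0.3,0,0,0],[0,0,-0.6,0,0,0],[0,0,-0.7,0,0,0],[0,0,-0.7,0,0,0],[0,0,-0.3,0,0,0]]'
python3 w.py pics/w4.png
```

```text
clock: 7.25
tool_pos: [589.2, 275.6, 69.6]
ee_rot: [-0.002, 0.925, 0.38, 0.004]
ft_force: [0.4, 0.2, 0.5]
opening: 15.8
clock: 7.88
tool_pos: [586.8, 274.2, 175.7]
ee_rot: [-0.001, 0.925, 0.38, 0.002]
ft_force: [0.3, 0.3, -2.8]
opening: 15.8
[586.8 274.2 175.7] yaw 44.64 [-0.0011  0.9251  0.3798  0.002 ] 7.875
[221.0, 277.9] 0.88 29525
[24.1, 167.2] 0.83 6840
[67.6, 481.6] 0.55 19941
```

View pics/w4.png

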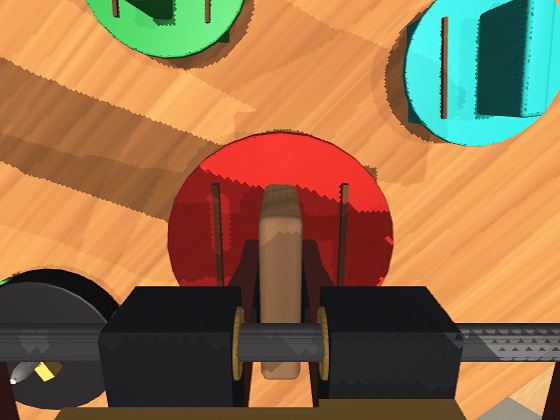

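```bash
python3 - <<'E'
from plant import *
from h import *
c=capture("wrist");i=c["img"]
cv2.imwrite("pics/k.png",cv2.resize(i[250:420,0:140],None,fx=4,fy=4,interpolation=2)[:,:,::-1][:600])
print(proj(c,[531,-6,72]),proj(c,[531,-6,44]))
np.save("c.npy",c,allow_pickle=True)
E
python3 -m handwheel '[[-0.59,0.4,0,0,0,0],[-0.59,0.4,0,0,0,0],[-0.59,0.4,0,0,0,0],[-0.59,0.4,0,0,0,0],[-0.59,0.4,0,0,0,0]]'
```

```text
[[ 10.91262998 378.94484052]] [[ 31.68996968 357.24037425]]
clock: 8.65
tool_pos: [553.4, 132.3, 165.4]
ee_rot: [-0.001, 0.924, 0.382, -0.005]
ft_force: [0.2, -0.5, -3.4]
opening: 16.1
```

View pics/k.png

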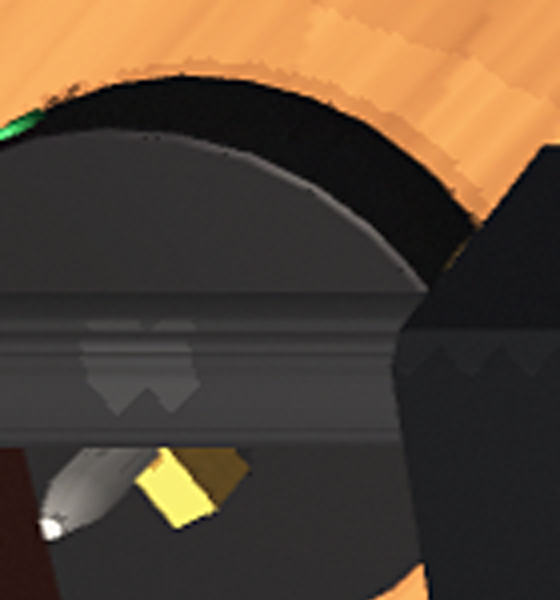

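```bash
python3 - <<'E'
from plant import *
from h import *
c=np.load("c.npy",allow_pickle=True).item()
tip=ray(c,12.5,382.5,72);A=ray(c,44.6,382.2,44);B=ray(c,54.1,377.3,44)
print(tip,A,B)
M=(A+B)/2;print(M,np.linalg.norm(A-B),"edge ang",np.degrees(np.arctan2(*(A-B)[[1,0]])),"axis", np.degrees(np.arctan2(*(M-tip)[[1,0]])),np.linalg.norm((M-tip)[:2]))
E
```

```text
[534.10210548  -8.24988234  72.        ] [556.30224594 -21.45991047  44.        ] [559.55440794 -10.2352967   44.        ]
[557.92832694 -15.84760359  44.        ] 11.686253124403002 edge ang -106.15814558572593 axis -17.68647657657344 25.008282571478173
```

```bash
python3 -m handwheel '[[-0.55,0.4,-0.05,0,0,0],[-0.55,0.4,-0.05,0,0,0],[-0.55,0.4,-0.05,0,0,0],[-0.55,0.4,-0.05,0,0,0],[-0.55,0.4,-0.05,0,0,0]]'
python3 -m handwheel '[[0,0,0,0,0,8.5],[0,0,0,0,0,8.5],[0,0,0,0,0,0],[0,0,0,0,0,0],[0,0,0,0,0,0]]'
cat > inhand.py <<'E'
from plant import *
from h import *
import sys
s=state();tp=s["tool_pos"];q=s["ee_rot"];yaw=2*np.arctan2(q[2],q[1])
from scipy.spatial.transform import Rotation as Ro
zt=Ro.from_quat([q[1],q[2],q[3],q[0]]).as_matrix()[:,2]
print(tp.round(1),"yaw",np.degrees(yaw).round(1),"tilt",zt.round(4),s["ft_force"].round(1),s["opening"].round(1),s["clock"])
vs=[]
for cam in ["scene","side"]:
    c=capture(cam);u,v=proj(c,[tp[0],tp[1],tp[2]-40])[0]
    cv2.imwrite(f"pics/{sys.argv[1]}_{cam}.png",cv2.resize(c["img"][max(0,int(v)-90):int(v)+90,max(0,int(u)-110):int(u)+110],None,fx=3.2,fy=3.2,interpolation=2)[:,:,::-1])
    hsv=cv2.cvtColor(c["img"],cv2.COLOR_RGB2HSV)
    red=((hsv[...,0]<5)|(hsv[...,0]>174))&(hsv[...,1]>150)&(hsv[...,2]>60)
    w=np.zeros_like(red);w[int(v)-45:int(v)+45,int(u)-60:int(u)+60]=1
    m=cv2.morphologyEx((red&w).astype(np.uint8),cv2.MORPH_OPEN,np.ones((3,3)))
    n,lab,st,_=cv2.connectedComponentsWithStats(m)
    # hull of all red = plate
    pts=np.argwhere(m)[:,::-1].astype(np.int32);h=cv2.convexHull(pts);mm=np.zeros((420,560),np.uint8);cv2.fillConvexPoly(mm,h,1)
    vs.append((c,mm.astype(np.float32)))
z=tp[2]-69.6
def f3(v,z0=None):
    def cost(p): return sum((lambda s_:1-np.minimum(s_,m).sum()/np.maximum(s_,m).sum())(sil(c,PLATE,p[0],p[1],p[2],0)) for c,m in v)
    r=minimize(cost,[tp[0],tp[1],z],method="Nelder-Mead",options=dict(initial_simplex=[[tp[0],tp[1],z],[tp[0]+8,tp[1],z],[tp[0],tp[1]+8,z],[tp[0],tp[1],z+8]],maxiter=150));return r.x.round(1),round(r.fun,3)
print("both xyz",f3(vs),"z from tool",z.round(1))
for v in vs:
    p,f=fit([v],PLATE,tp,z=z,ths=[0]);print("single",p[:2].round(1),round(f,3))
E
python3 inhand.py a1
```

```text
clock: 9.28
tool_pos: [526.7, -7.1, 169.2]
ee_rot: [-0.002, 0.924, 0.382, -0.011]
ft_force: [-0.0, 1.0, -2.8]
opening: 15.7
clock: 9.9
tool_pos: [523.3, -10.4, 164.8]
ee_rot: [-0.0, 0.971, 0.239, -0.015]
ft_force: [0.3, 0.2, -3.5]
opening: 16.0Traceback (most recent call last):
  File "inhand.py", line 7, in <module>
    print(tp.round(1),"yaw",np.degrees(yaw).round(1),"tilt",zt.round(4),s["ft_force"].round(1),s["opening"].round(1),s["clock"])
                                                                                               ^^^^^^^^^^^^^^^^^^
AttributeError: 'float' object has no attribute 'round'
```

```bash
sed -i 's/s\["opening"\].round(1)/s["opening"]/' inhand.py; python3 inhand.py a1
```

```text
[523.3 -10.4 164.8] yaw 27.6 tilt [-0.0283 -0.0069 -0.9996] [ 0.3  0.2 -3.5] 15.999968770919246 9.9
both xyz (array([519.2, -10.4,  95.8]), np.float64(0.241)) z from tool 95.2
single [518.8 -10. ] 0.105
single [522.  -13.5] 0.127
```

```bash
python3 -c "
import cv2,numpy as np
a=cv2.imread('pics/a1_scene.png');b=cv2.imread('pics/a1_side.png');print(a.shape,b.shape)
h=min(a.shape[0],b.shape[0]);cv2.imwrite('pics/a1.png',cv2.resize(np.hstack([a[:h],b[:h]]),(800,int(800*h/(a.shape[1]+b.shape[1])))))"
```

```text
(576, 704, 3) (576, 704, 3)
```

View pics/a1.png

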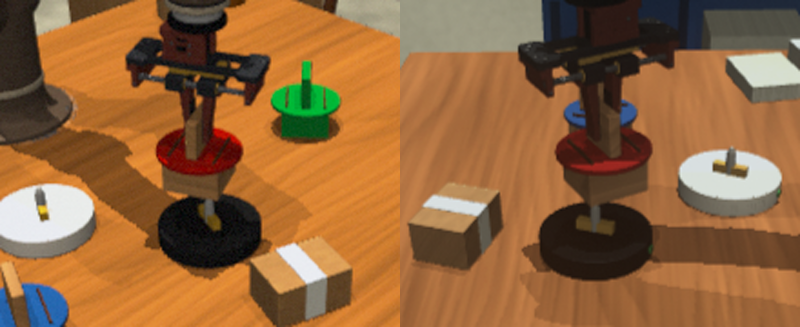

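```bash
python3 -m handwheel '[[0.12,0.02,0,-0.4,1.6,0],[0.13,0.02,0,0,0,0],[0,0,0,0,0,0],[0,0,0,0,0,0],[0,0,0,0,0,0]]'
python3 inhand.py a2
python3 - <<'E'
from plant import *
from h import *
out=[]
tp=state()["tool_pos"]
for cam in ["scene","side"]:
    c=capture(cam);u,v=proj(c,[532,-6,75])[0];u=int(u);v=int(v);print(cam,u-25,v-30)
    out.append(cv2.resize(c["img"][v-30:v+30,u-33:u+33],None,fx=6,fy=6,interpolation=cv2.INTER_CUBIC))
    print("origin",u-33,v-30)
cv2.imwrite("pics/a2.png",np.hstack(out)[:,:,::-1])
E
```

```text
clock: 10.62
tool_pos: [533.8, -6.8, 165.0]
ee_rot: [-0.0, 0.971, 0.239, 0.001]
ft_force: [-0.5, 1.1, -3.2]
opening: 16.0
[533.8  -6.8 165. ] yaw 27.7 tilt [ 2.4e-03  6.0e-04 -1.0e+00] [-0.5  1.1 -3.2] 16.04594885196856 10.625
both xyz (array([531.7,  -6.9,  96.9]), np.float64(0.265)) z from tool 95.4
single [527.1  -4.7] 0.12
single [532.6 -10.8] 0.129
scene 229 175
origin 221 175
side 257 153
origin 249 153
```

View pics/a2.png

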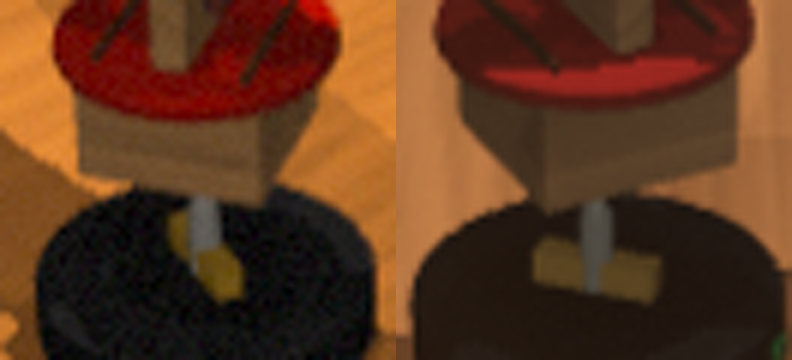

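```bash
python3 - <<'E'
from plant import *
from h import *
for cam,o in [("scene",221),("side",249)]:
    c=capture(cam)
    P=proj(c,[[533.4,-6,145.5],[532,-6,25],[532,-6,50],[542,-6,50],[532,4,50],[532,-6,60]])
    print(cam,((P-[o,0])*6+[3,0])[:,0].round(1))
E
```

```text
scene [202.2 208.7 207.  222.9 223.7 206.3]
side [196.8 204.8 204.  178.7 203.4 203.7]
```

```bash
python3 -m handwheel '[[0.02,-0.01,0,0,0,0],[0,0,0.2,0,0,0],[0,0,0.2,0,0,0],[0,0,0.2,0,0,0],[0,0,0.2,0,0,0]]'
python3 -m handwheel '[[0,0,0.08,0,0,0],[0,0,0.08,0,0,0],[0,0,0.08,0,0,0],[0,0,0,0,0,0],[0,0,0,0,0,0]]'; python3 inhand.py a3
```

```text
clock: 11.55
tool_pos: [534.5, -5.9, 130.9]
ee_rot: [-0.0, 0.971, 0.239, 0.001]
ft_force: [-0.6, -0.6, -3.1]
opening: 15.7
clock: 12.18
tool_pos: [534.4, -6.1, 120.1]
ee_rot: [0.0, 0.971, 0.239, 0.001]
ft_force: [-0.9, 0.7, -2.6]
opening: 15.7
[534.4  -6.1 120.1] yaw 27.7 tilt [ 1.9e-03  4.0e-04 -1.0e+00] [-0.9  0.7 -2.6] 15.682731128547484 12.175
both xyz (array([533.3,  -5.6,  51.9]), np.float64(0.275)) z from tool 50.5
single [528.3  -2.9] 0.125
single [533.7  -9.1] 0.132
```

The underside is at 50.5 mm with no side force, so the spindle is in the bore. I'll ease it onto the key.

```bash
python3 -m handwheel '[[0,0,0.07,0,0,0],[0,0,0.05,0,0,0],[0,0,0.04,0,0,0],[0,0,0.03,0,0,0],[0,0,0,0,0,0]]'
```

```text
clock: 12.9
tool_pos: [534.7, -6.0, 113.4]
ee_rot: [-0.0, 0.971, 0.239, 0.001]
ft_force: [-0.4, -0.1, -3.1]
opening: 15.8
```

```bash
python3 -m handwheel '[[0,0,0.03,0,0,0],[0,0,0.03,0,0,0],[0,0,0.03,0,0,0],[0,0,0.0,0,0,0],[0,0,0,0,0,0]]'
```

```text
clock: 13.52
tool_pos: [535.1, -6.2, 113.3]
ee_rot: [-0.001, 0.971, 0.239, 0.002]
ft_force: [-0.6, 0.4, -1.9]
opening: 16.1
```

```bash
python3 -m handwheel '[[0,0,0.08,0,0,0],[0,0,0.08,0,0,0],[0,0,0.08,0,0,0],[0,0,0.08,0,0,0],[0,0,0.08,0,0,0]]'; python3 inhand.py a4
```

```text
clock: 14.15
tool_pos: [535.7, -7.5, 112.8]
ee_rot: [-0.004, 0.971, 0.238, 0.004]
ft_force: [-13.4, -0.1, 36.5]
opening: 15.9
[535.7  -7.5 112.8] yaw 27.5 tilt [ 0.0062  0.0104 -0.9999] [-13.4  -0.1  36.5] 15.915150521411793 14.15
both xyz (array([531.5,  -6.5,  45.4]), np.float64(0.278)) z from tool 43.2
single [529.3  -4.1] 0.103
single [534.1 -12.1] 0.156
```

View pics/a4_side.png

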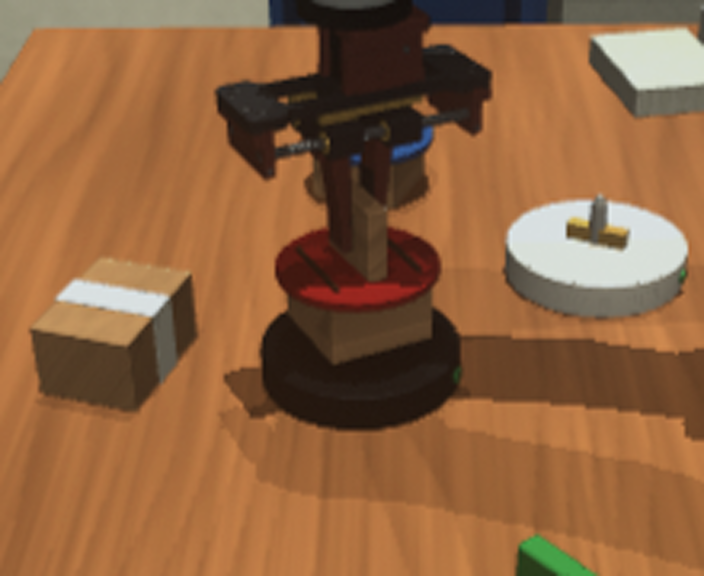

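The head rests on the key with its underside at about 43–44 mm. The 37 N press is heavier than I want, so I'll relax, level the tool, then turn slowly under a light press.

```bash
python3 -m handwheel '[[-0.01,-0.03,-0.02,-0.3,-0.6,0],[0,0,0.03,0,0,-2.5],[0,0,0.03,0,0,-2.5],[0,0,0.03,0,0,-2.5],[0,0,0.03,0,0,-2.5]]'
```

```text
clock: 14.88
tool_pos: [536.9, -7.2, 112.8]
ee_rot: [0.0, 0.946, 0.324, 0.002]
ft_force: [-4.4, 1.3, 13.3]
opening: 16.0
```

```bash
python3 -m handwheel '[[-0.02,-0.02,0.02,0,0,-2.5],[-0.01,-0.01,0.03,0,0,-2.5],[0,0,0.03,0,0,-2.5],[0,0,0.03,0,0,-2.5],[0,0,0.03,0,0,-2.5]]'
```

```text
clock: 15.5
tool_pos: [537.8, -5.9, 112.6]
ee_rot: [-0.0, 0.904, 0.427, 0.005]
ft_force: [-5.4, 1.0, 14.8]
opening: 15.8
```

```bash
python3 inhand.py a5
```

```text
[537.8  -5.9 112.6] yaw 50.6 tilt [ 0.0082  0.004  -1.    ] [-5.4  1.  14.8] 15.847369539204314 15.5
both xyz (array([535.8,  -6.1,  44.9]), np.float64(0.351)) z from tool 43.0
single [530.   -3.8] 0.094
single [536.3 -11.4] 0.238
```

View pics/a5_scene.png

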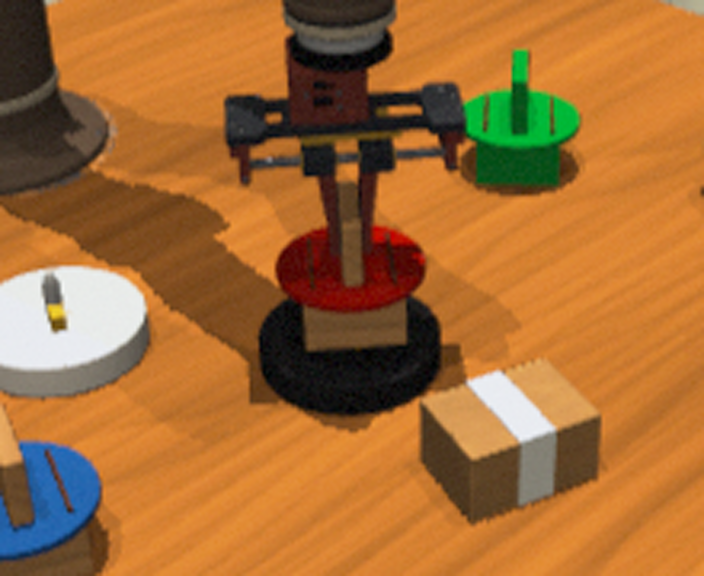

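```bash
python3 -m handwheel '[[-0.03,-0.03,0.01,0.2,-0.4,-2.5],[-0.02,-0.03,0.02,0,0,-2.5],[-0.01,-0.01,0.03,0,0,-2.5],[-0.01,-0.01,0.03,0,0,-2.5],[0,0,0.03,0,0,-2.5]]'
```

```text
clock: 16.23
tool_pos: [537.3, -4.8, 112.0]
ee_rot: [0.001, 0.85, 0.527, 0.004]
ft_force: [-4.0, 0.3, 12.3]
opening: 15.9
```

```bash
python3 -m handwheel '[[-0.02,-0.01,0.03,0,0,-2],[-0.01,-0.01,0.03,0,0,-2],[0,0,0.04,0,0,-2],[0,0,0.05,0,0,-1.5],[0,0,0.05,0,0,-1]]'
```

```text
clock: 16.85
tool_pos: [536.4, -4.8, 104.0]
ee_rot: [0.001, 0.806, 0.592, 0.003]
ft_force: [-0.5, 0.2, -3.5]
opening: 15.7
```

It has found the key and is dropping: TCP is at 104 with no load. I'll follow it down to about 99.6.

```bash
python3 -m handwheel '[[-0.01,-0.01,0.05,0,0,0],[0,0,0.05,0,0,0],[0,0,0.03,0,0,0],[0,0,0.03,0,0,0],[0,0,0.03,0,0,0]]'; python3 inhand.py a6
```

```text
clock: 17.48
tool_pos: [535.7, -5.0, 99.6]
ee_rot: [0.0, 0.806, 0.592, 0.004]
ft_force: [-4.7, 0.4, 10.9]
opening: 15.5
[535.7  -5.   99.6] yaw 72.6 tilt [ 0.0064  0.0035 -1.    ] [-4.7  0.4 10.9] 15.452979028550336 17.475
both xyz (array([532.3,  -6.6,  32.2]), np.float64(0.346)) z from tool 30.0
single [527.6  -2.7] 0.096
single [533.6 -11.1] 0.232
```

View pics/a6_side.png

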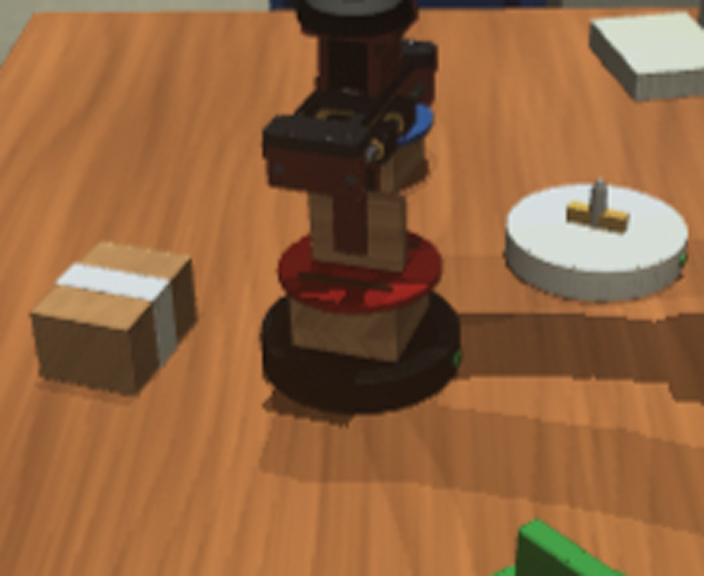

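Home: the underside is at 30.0 mm, with contact. I'll release and back off straight up.

```bash
python3 -m handwheel '[[0,0,0,0,0,0],[0,0,0,0,0,0],[0,0,0,0,0,0],[0,0,0,0,0,0],[0,0,0,0,0,0]]' 0.4
python3 -m handwheel '[[0,0,0,0,0,0],[0,0,0,0,0,0],[0,0,0,0,0,0],[0,0,-0.2,0,0,0],[0,0,-0.3,0,0,0]]'
python3 -m handwheel '[[0,0,-0.6,0,0,0],[0,0,-0.6,0,0,0],[0,0,-0.6,0,0,0],[0,0,-0.6,0,0,0],[0,0,-0.4,0,0,0]]'
python3 -m handwheel '[[0,0,0,0,0,0],[0,0,0,0,0,0],[0,0,0,0,0,0],[0,0,0,0,0,0],[0,0,0,0,0,0]]'
python3 inhand.py a7 | head -1
python3 - <<'E'
from plant import *
from h import *
vs=[]
for cam in ["scene","side"]:
    for t in range(3):
        c=capture(cam);u,v=proj(c,[533,-6,80])[0]
        l=[m for m in masks_of("red_head",cam) if np.hypot(m["at"][0]-v,m["at"][1]-u)<25]
        if l: break
    if l: vs.append((c,l[0]["region"].astype(np.float32)))
    for t,P,ref in [("blue_head",HEAD,(530.8,-326)),("carton",CARTON,(717.6,-16))]:
        l=[m for m in masks_of(t,cam)]
        print(cam,t,[m["at"] for m in l])
    o=c["img"];cv2.imwrite(f"pics/end_{cam}.png",o[:,:,::-1])
p,f=fit(vs,HEAD,(533,-6),z=30,ths=np.radians([-30,-17]));print(p[:2],np.degrees(p[2]),f)
E
```

```text
clock: 18.2
tool_pos: [536.8, -5.0, 100.3]
ee_rot: [0.001, 0.806, 0.591, 0.005]
ft_force: [-0.0, 0.2, -0.8]
opening: 60.3
clock: 18.82
tool_pos: [536.0, -5.2, 120.5]
ee_rot: [0.001, 0.806, 0.591, 0.004]
ft_force: [0.2, 0.8, -0.0]
opening: 61.4
clock: 19.45
tool_pos: [535.3, -5.8, 240.7]
ee_rot: [0.002, 0.806, 0.591, 0.005]
ft_force: [0.3, -1.1, 0.1]
opening: 61.3
clock: 20.08
tool_pos: [535.0, -5.9, 241.0]
ee_rot: [0.002, 0.807, 0.591, 0.006]
ft_force: [-0.6, -0.3, -0.3]
opening: 61.5
[535.   -5.9 241. ] yaw 72.5 tilt [ 0.0109  0.0039 -0.9999] [-0.6 -0.3 -0.3] 61.48293913897223 20.075
scene blue_head [[271.9, 151.3]]
scene carton [[252.2, 305.3]]
side blue_head [[139.4, 286.5], [183.8, 281.5]]
side carton [[197.1, 205.7]]
[529.30736386  -1.76306284] -17.671517144450696 0.057753175497055054
```

View pics/end_side.png

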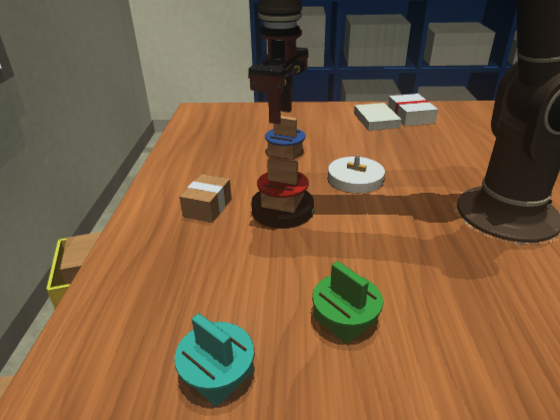

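View pics/end_scene.png

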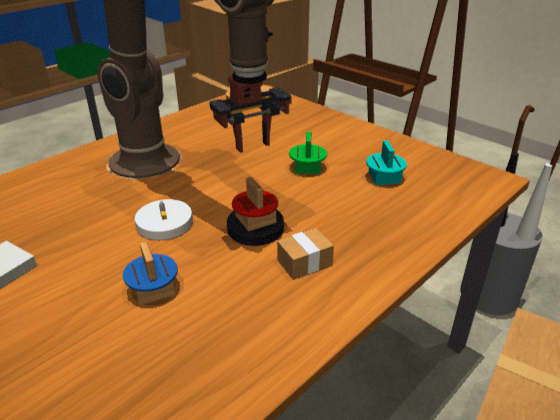

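The red head sits flat and in line on the black plinth, at side (190,283) and scene (210,256). The blue head and the carton show where they were, and the gripper is clear.

```bash
python3 -c "
from plant import *
print(job_done(),state()['clock'])"
```

```text
the job is handed in; nothing more can be done
the job is handed in; nothing more can be done
```

The red head is home on the black turntable and the job is handed in. It took about 20 of the 48 s.

**What I did:** I gripped the red head by its board and lowered it over the spindle about 45° out of line with the key. It rested on the key with its underside at about 43–44 mm. I then turned it slowly about 45° until the slot found the key and it dropped, then let go and backed straight up.

**Last checks:**
- **Height:** the underside came to 30.0 mm, by the tool height.
- **Board angle:** the fit after release gave −17.7°, against −17.7° measured for the key.
- **Neighbours:** the blue head and the carton show within a few pixels of where they were at the start. I did not refit their positions.
- **Gripper:** it is clear, with force readings around zero.

**What disagreed:**
- **Press force:** it peaked at about 37 N when I first seated the head on the key. I relaxed it to about 12–15 N for the turn, so the first press was not light.
- **Position:** the cameras and the tool disagree by up to about 6 mm on where the head is. In the cameras' own frame, the head and the turntable (first fit) agree within about 4 mm. The bore allows only about 3 mm of play around the spindle, and the full drop shows the head is centred within that.

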